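# Snap the gas trap cartridge into its pair of spring clips

### The arm

A 6-joint arm with a two-finger parallel gripper is mounted at the origin on a cart in front of the work surface, level with it; the furniture and walls round the work are solid. World frame = base frame: x ahead of the robot, y to its left, z up, the work surface at z = 0. Lengths are in mm, angles in rad, forces in N, time in s.
With the tool pointing down it reaches from about 375 to 975 mm from the base axis. Payload 3.8 kg.
Tool frame: the origin (TCP) lies between the finger pads; the fingertips stand 22 mm ahead of it and the grasp point (between the pads) lies 3 mm ahead of it (r.tip_reach is the distance from the TCP to the fingertips, in mm); z points along the fingers, y is the line along which they close (so a half turn about z gives the same grasp; the last joint's range is limited). The gripper opens to 85 mm and grips with 20 to 120 N. Pads are 22 mm wide; open, the fingers measure 114 mm over their backs; the gripper's body (76 mm by 85 mm) begins 54 mm behind the grasp point. The pads swing forward as they close: fully open they stand 13 mm farther back than shut.
Start: joints at [1.194, 0.264, 1.604, -0, 1.274, -0.037], TCP at [224.974, 636.4, 253.28] pointing down, gripper open.
Joint ranges: [-2.63, 2.63], [-0.94, 2.18], [0.31, 2.57], [-1.31, 4.45], [0, 2.66], [-2.55, 2.55]. Speed limits (rad/s): [2.57, 2.57, 3.14, 3.14, 3.14, 3.14].

### API

Orientations are given as a rotation vector (axis times angle).
In Python, from bench import r gives the robot as it stands. The module is installed in compiled form; this text tells all that it offers.
- The arm moves only by the tool drive_tool, never from a script. Its argument "targets" is text: rows parted by semicolons, each of 7 numbers parted by spaces: the gripper command: -1 is shut, 1 is fully open, values between are in proportion, then the shift along the tool's x, y, z as a fraction of full scale, then the turn, a rotation vector about the tool's x, y, z as a fraction of full scale. In form: gripper tx ty tz ax ay az; .... A call has 1 to 20 rows; each row is the pose to reach, as a shift and turn from the pose commanded when the call began, along the tool's axes at that moment; what a row does not reach only later rows make up. Full scale, the value 1, is 600 mm for a shift and 45 degrees for a turn. A row lasts 1/10 s, in which the tool goes at most 50 mm and 8.59 degrees, less where a joint would pass 70% of its speed; a pose out of reach is approached as far as the arm can. A call with a number of a shift or a turn outside -1 to 1 is refused whole. A call with a gripper value outside its range is refused whole. The fingers move at their own pace and stop on an object; the grip force is fixed at half the most. Time passes only in rows, so rows that repeat a pose let the fingers close. It gives the time, the measured TCP pose, the force, the opening and the grip force at its end, in the units of the state.
- r.state(): the state, without advancing time (a new reading comes with each control period).
- r.get_image(name): name is "side" or "top"; returns (picture, depth): 420x560x3 uint8, red, green, blue; 420x560 float32, mm along the optical axis (not along the pixel's ray), 0 where there is no reading.
- r.get_calibration(name): a dict with "camera_matrix" (3x3 intrinsics, pixels), "position" and "attitude" of the camera in the world. Camera axes: x right, y up, looking along -z (the intrinsics and any distortion apply to the point x, -y, -z); pixel columns grow to the right and rows downward; lengths in mm; the calibration is good to about 2 mm. A picture is of the moment at which its call begins. get_calibration takes no time and is no camera call.
- r.job_done(): hands the job in; it is judged then, once.
The state is a dict: "time": time; "joint_positions": joint angles; "joint_vel": joint speeds; "effort": joint torques, N m; "ee_pos": TCP position; "tool_rot": TCP orientation; "wrist_force": force on the tool from outside, world axes, zero at the start; "wrist_torque": the same for the moment, N m; "width": opening from 0.0 (shut) to 1.0 (fully open); "grasp_force": force on a finger pad.
Only numpy, scipy, OpenCV 4.12 (cv2) and the standard library are available. Lean on these libraries where they do the work, as an engineer would, in place of code of your own. Each camera call takes 0.05 s, during which the arm holds its last target. There are 200 camera calls.

### The job

Snap the long gas trap (the steel tube with a brass hexagon nut at each end, not the short one of the same make) down into the pair of spring clips on the little aluminium stand. It should lie fully home in both clips, with the clips roughly midway between its two nuts; then let go of it.

Things in the scene. Friction and masses are not known exactly. Their poses are not given: they have to be found in the camera images.
- gas_trap_center (a point): Long gas trap, loose, 138 mm long, 0.14 kg: round steel body 24 mm thick, 100 mm long; at each end a brass hexagon nut (28 mm across flats, 12 mm long) and a brass stub 9 mm thick, 7 mm long. Point: its centre, half-way along its axis, 40 mm above the worktop as it lies on flats of its nuts (so it does not roll) on a fixed grey board 26 mm high. x axis: along it.
- short_trap_center (a point): Short gas trap, loose, same make and thickness but only 88 mm long (body 50 mm), too short for both clips; not wanted. It lies on the same board about 9 cm from the long one; the two may have changed places. Point: its centre, 40 mm above the worktop; x axis along it.
- clip_seat (a point): Seat of the long trap on the fixed clip stand: half-way between its two clips, on the line where the trap's axis lies when fully home, 65 mm above the worktop. x axis: along that line (either way round); y across; z up. The clips are centred 30 mm to either side along x, each 10 mm wide: 50 mm between them is free for fingers.
- clip_holder: The clip stand: aluminium base plate 104 x 48 x 8 mm with two steel C-shaped spring clips, open upwards. Origin: under the plate, 65 mm below the seat. Sprung jaws narrow to 20 mm at 7 mm above the seat; above that lips flare to 34 mm at 15 mm above it. The body, pressed straight down (5 to 10 N in all), spreads the jaws, snaps in and rests on a saddle; lifting it out takes about 10 N.
There are look-alikes about, which are no part of the job. What is shaped like the clip_holder but purple is not meant.

How it is judged:
By the outcome, as a careful person would: the job done as asked, in the order asked, and still so for the second after the job is handed in, with the robot touching nothing.
It also fails if it takes over 29 s, if anything falls off the work surface, if the arm or the gripper's body presses on something with over 40 N, if the wrist force passes 120 N, or if a joint passes its speed limit or range.

## Working session

There is one attempt and no reset: what is moved stays moved. The work goes in short steps, Python scripts to look and compute and a tool call to move; the robot and the scene stay as the last step left them, time stands still between calls to the robot, and variables do not carry over. Pictures are saved under pics/ and viewed, at most 10 in all, crops included, and the job is handed in when it is done.

Besides the shell and the picture viewer there is one more tool, called after "Call:" as name(argument=value, ...) on one line, values as JSON. drive_tool: Moves the arm, as the interface text tells. Shift numbers are shares of 600 mm and turn numbers shares of 45 degrees, none past 1 either way. Its arguments: {"type":"object","properties":{"targets":{"type":"string"}},"required":["targets"]}

```bash
mkdir -p pics; cat > h.py <<'E'
import numpy as np, cv2
from scipy.spatial.transform import Rotation as R
from bench import r
def grab(n):
    im,d=r.get_image(n); c=r.get_calibration(n); np.savez(f'{n}.npz',im=im,d=d); return im,d,c
def cloud(d,c):
    K=np.array(c["camera_matrix"]); a=np.array(c["attitude"])
    M=a if a.shape==(3,3) else R.from_rotvec(a).as_matrix() if a.size==3 else R.from_quat(a).as_matrix()
    v,u=np.indices(d.shape)
    p=np.stack([(u-K[0,2])/K[0,0]*d,-(v-K[1,2])/K[1,1]*d,-d],-1)
    return p@M.T+np.array(c["position"])
E
python3 - <<'E'
from h import *
for n in("top","side"):
    im,d,c=grab(n); print(n,c); cv2.imwrite(f'pics/{n}0.png',im[...,::-1])
    P=cloud(d,c); print(P[210,280],P[300,100],P[300,450])
print(r.state())
E
```

```text
top {'camera_matrix': array([[457.6033141 ,   0.        , 281.60115765],
       [  0.        , 457.6033141 , 206.86091084],
       [  0.        ,   0.        ,   1.        ]]), 'position': array([360.94626748, 376.26002893, 925.22109924]), 'attitude': array([ 0.15378953, -0.17148419, -1.68776799])}
[544.41215963 358.2325398    1.75698982] [408.01700512 733.23964353   3.42082187] [331.48034995 120.81871017 208.83482257]
side {'camera_matrix': array([[428.49672203,   0.        , 275.01980101],
       [  0.        , 428.49672203, 212.98283601],
       [  0.        ,   0.        ,   1.        ]]), 'position': array([ 713.16511196, 1029.9975394 ,  559.53787216]), 'attitude': array([0.19753926, 1.32283446, 2.57267359])}
[479.4562319  270.54901047   1.35754445] [8.58610356e+02 4.48883115e+02 4.01532378e-01] [281.56546135 623.77002183  17.17538357]
{'time': 0.1, 'joint_positions': array([ 1.19408046e+00,  2.64688123e-01,  1.60522966e+00,  8.72632635e-06,
        1.27369133e+00, -3.68679327e-02]), 'joint_vel': array([ 0.00063649, -0.0015678 , -0.00294913,  0.00015661,  0.0005217 ,
       -0.00287525]), 'effort': array([-1.23089361e-03, -5.16706109e+01, -3.68588161e+01, -3.24983330e-05,
        6.24232154e-03, -3.31716862e-06]), 'ee_pos': array([224.76210952, 635.83571834, 252.08372583]), 'tool_rot': array([-0.53119892, -3.09592797,  0.00309686]), 'wrist_force': array([ 0.81952047, -0.43065387,  0.5619371 ]), 'wrist_torque': array([ 0.0193685 , -0.0395493 , -0.01573332]), 'grasp_force': 0.0, 'width': 1.000770039861369}
```

View pics/top0.png

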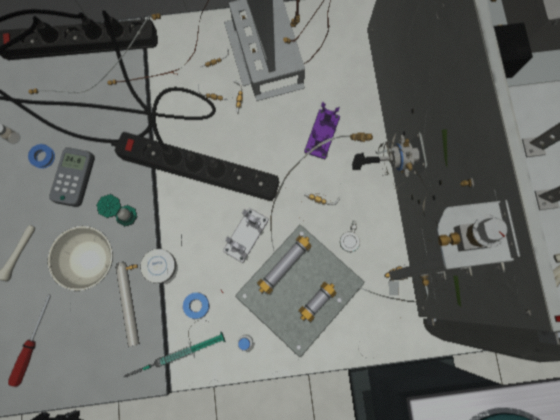

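View pics/side0.png

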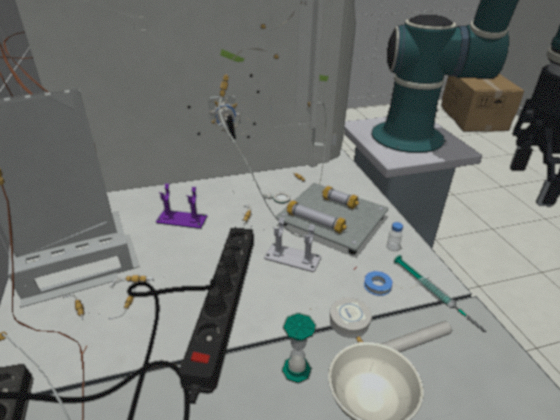

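Candidates in the top picture: the long trap at (285,264) and the short one at (319,301); the aluminium stand at (245,235) and the purple look-alike at (322,131). By length and colour I choose (285,264) and (245,235). I'll check them in a crop and measure.

```bash
cat > m.py <<'E'
from h import *
def run():
    for n in("top","side"):
        z=np.load(n+'.npz'); im,d=z['im'],z['d']; c=r.get_calibration(n); P=cloud(d,c)
        hsv=cv2.cvtColor(im,cv2.COLOR_RGB2HSV)
        ok=(d>0)
        for lab,lo,hi in(("traps",40,60),("clips",48,90),("plate",5,14)):
            m=ok&(P[...,2]>lo)&(P[...,2]<hi)&(P[...,0]>250)&(P[...,0]<600)&(P[...,1]>250)&(P[...,1]<560)
            k,L,s,ce=cv2.connectedComponentsWithStats(m.astype(np.uint8),connectivity=8)
            for i in range(1,k):
                if s[i,4]<12: continue
                q=P[L==i]; rect=cv2.minAreaRect(q[:,:2].astype(np.float32))
                e=cv2.boxPoints(rect); a=e[1]-e[0]; b=e[2]-e[1]; l=a if np.hypot(*a)>np.hypot(*b) else b
                print(n,lab,s[i,4],'px',ce[i].round(),'rect c',np.round(rect[0],1),'size',np.round(rect[1],1),'ang',round(np.degrees(np.arctan2(l[1],l[0]))%180,1),'z',np.percentile(q[:,2],[2,50,98]).round(1),'mean',q.mean(0).round(1))
run()
E
python3 m.py; python3 -c "
import numpy as np,cv2
a=np.load('top.npz')['im'][195:345,205:375,::-1];b=np.load('side.npz')['im'][175:275,250:400,::-1]
cv2.imwrite('pics/crop.png',np.hstack([cv2.resize(a,(453,400)),cv2.resize(b,(347,400))]))"
```

```text
top traps 344 px [258. 188.] rect c [583.1 404.4] size [33.1 98.3] ang 90.0 z [40.5 43.7 47.1] mean [586.2 396.1  43.6]
top traps 59 px [251. 217.] rect c [527.1 417.2] size [19.3 10. ] ang 53.9 z [42.  55.2 59.5] mean [526.4 417.1  54.4]
top traps 19 px [271. 225.] rect c [508.5 380.9] size [ 2.  14.8] ang 171.1 z [41.1 50.3 58.8] mean [508.1 381.   50.5]
top traps 901 px [284. 264.] rect c [430.7 364.3] size [ 32.3 137.5] ang 130.7 z [42.4 52.  57.3] mean [430.2 364.7  51.3]
top traps 53 px [235. 244.] rect c [479.5 453.8] size [19.9 10.1] ang 50.7 z [51.2 55.3 59.3] mean [479.2 453.4  55.4]
top traps 607 px [317. 301.] rect c [353.9 311. ] size [31.8 87.8] ang 129.5 z [42.7 51.7 57.6] mean [354.1 311.6  51.2]
top traps 114 px [245. 342.] rect c [296.  454.6] size [26.3 25.4] ang 27.8 z [40.2 53.6 59.8] mean [297.5 453.5  50.8]
top clips 109 px [250. 216.] rect c [526.2 415.9] size [36.3 10.4] ang 51.8 z [51.9 59.6 82.3] mean [526.9 417.3  65.6]
top clips 32 px [271. 218.] rect c [519.2 379. ] size [ 3.5 26.8] ang 166.7 z [49.2 64.8 85.8] mean [519.  378.8  65.7]
top clips 107 px [
[... 2313 characters left out ...]
] rect c [468.6 380.4] size [19.4  5.2] ang 4.5 z [ 6.   9.1 13.7] mean [467.6 380.1   9.6]
side plate 772 px [293. 257.] rect c [501.5 433.2] size [ 50.6 103.1] ang 142.9 z [ 5.6  8.4 13.5] mean [502.3 438.1   8.6]
side plate 50 px [393. 247.] rect c [300.2 461.7] size [ 9.8 26.2] ang 144.0 z [ 5.2  9.7 13.5] mean [300.5 462.8   9.4]
side plate 25 px [352. 251.] rect c [383.1 452.3] size [ 5.7 16. ] ang 154.3 z [ 5.4  9.  13.2] mean [384.4 452.    9.1]
side plate 144 px [408. 267.] rect c [303.  527.1] size [22.9 60.9] ang 102.0 z [ 5.4 11.5 13.9] mean [304.2 526.1  10.9]
side plate 112 px [375. 281.] rect c [377.3 541.4] size [47.1 29.8] ang 32.2 z [ 5.1 11.7 13.9] mean [379.9 541.5  10.6]
```

View pics/crop.png

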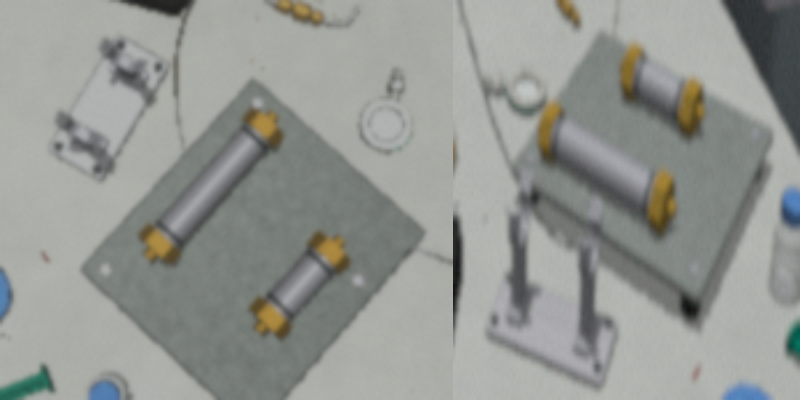

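The crop confirms it: long trap on the left of the board, with the short one on the right, and a bare aluminium stand with its clips open upward. Next I'll check clearance for the arm against the enclosure and work out the first move.

```bash
cat >> h.py <<'E'
def rel(x,y,z,ydir):
    "fractions for a drive row to world TCP x,y,z with tool y at heading ydir (deg, mod 180), tool straight down"
    s=r.state(); T=R.from_rotvec(s['tool_rot']); M=T.as_matrix(); p=np.array(s['ee_pos'])
    best=None
    for h in(ydir,ydir+180):
        a=np.radians(h); yv=np.array([np.cos(a),np.sin(a),0]); zv=np.array([0,0,-1.])
        G=np.column_stack([np.cross(yv,zv),yv,zv]); w=R.from_matrix(M.T@G).as_rotvec()
        if best is None or np.linalg.norm(w)<np.linalg.norm(best): best=w
    return np.round(M.T@(np.array([x,y,z])-p)/600,4),np.round(np.degrees(best)/45,4)
E
python3 - <<'E'
from h import *
for n in("top","side"):
    d=np.load(n+'.npz')['d']; P=cloud(d,r.get_calibration(n)).reshape(-1,3)[d.ravel()>0]
    for ang in (40,55,70):
        a=np.radians(ang); t=P[:,0]*np.cos(a)+P[:,1]*np.sin(a); o=-P[:,0]*np.sin(a)+P[:,1]*np.cos(a)
        for h in (150,250,400):
            k=(abs(o)<110)&(t>80)&(t<620)&(P[:,2]>h); print(n,ang,h,k.sum(),P[k].mean(0).round() if k.any() else '')
print(rel(431,364.4,160,41.2)); print(rel(431,364.4,90,41.2))
E
```

```text
top 40 150 5440 [308. 130. 344.]
top 40 250 4462 [309. 130. 375.]
top 40 400 1793 [320. 136. 433.]
top 55 150 0 
top 55 250 0 
top 55 400 0 
top 70 150 0 
top 70 250 0 
top 70 400 0 
side 40 150 3077 [297. 127. 284.]
side 40 250 2003 [300. 129. 326.]
side 40 400 97 [360. 173. 407.]
side 55 150 0 
side 55 250 0 
side 55 400 0 
side 70 150 373 [213. 574. 318.]
side 70 250 373 [213. 574. 318.]
side 70 400 0 
(array([-0.4749, -0.3116,  0.1541]), array([-2.500e-03,  6.000e-04,  6.517e-01]))
(array([-0.4749, -0.3114,  0.2707]), array([-2.500e-03,  6.000e-04,  6.517e-01]))
```

```bash
python3 - <<'E'
from h import *
d=np.load('top.npz')['d']; P=cloud(d,r.get_calibration('top')).reshape(-1,3)[d.ravel()>0]
a=np.radians(40.2); t=P[:,0]*np.cos(a)+P[:,1]*np.sin(a); o=-P[:,0]*np.sin(a)+P[:,1]*np.cos(a)
for t0 in range(100,600,50):
    print(t0,[(h,(lambda k:(round(float(np.percentile(o[k],99))),int(k.sum())) if k.sum()>5 else None)((o<80)&(t>t0)&(t<t0+50)&(P[:,2]>h)&(P[:,2]<h+100))) for h in (80,180,280,380,480)])
E
```

```text
100 [(80, None), (180, None), (280, None), (380, None), (480, None)]
150 [(80, None), (180, None), (280, None), (380, None), (480, None)]
200 [(80, None), (180, None), (280, (-102, 22)), (380, (-106, 7)), (480, None)]
250 [(80, (-88, 438)), (180, (-88, 655)), (280, (-89, 1139)), (380, (-92, 927)), (480, None)]
300 [(80, (-97, 637)), (180, (-103, 940)), (280, (-103, 1513)), (380, (-97, 3930)), (480, None)]
350 [(80, (-84, 508)), (180, (-105, 617)), (280, (-117, 545)), (380, (-118, 4925)), (480, None)]
400 [(80, (-95, 726)), (180, (-94, 740)), (280, (-94, 1013)), (380, (-97, 7966)), (480, (-125, 500))]
450 [(80, (-222, 609)), (180, (-222, 942)), (280, (-190, 1518)), (380, (-143, 5809)), (480, None)]
500 [(80, (-223, 157)), (180, (-221, 1597)), (280, (-201, 1417)), (380, (-266, 5490)), (480, None)]
550 [(80, (-192, 580)), (180, (-192, 1323)), (280, (-195, 1437)), (380, (-307, 2623)), (480, None)]
```

Call:
drive_tool(targets="0.5 -0.12 -0.08 0.04 0 0 0.16; 0.5 -0.24 -0.155 0.08 0 0 0.33; 0.5 -0.36 -0.235 0.115 0 0 0.49; 0.5 -0.44 -0.29 0.14 0 0 0.6; 0.5 -0.475 -0.3115 0.154 -0.0025 0 0.652; 0.5 -0.475 -0.3115 0.154 -0.0025 0 0.652; 0.5 -0.475 -0.3115 0.154 -0.0025 0 0.652; 0.5 -0.475 -0.3115 0.154 -0.0025 0 0.652; 0.5 -0.475 -0.3115 0.154 -0.0025 0 0.652; 0.5 -0.475 -0.3115 0.154 -0.0025 0 0.652")

```text
time: 1.1
ee_pos: [431.1, 365.9, 161.1]
tool_rot: [-1.298, -2.861, -0.004]
wrist_force: [0.3, 1.2, 0.6]
width: 0.751
grasp_force: 0.0
```

```bash
python3 - <<'E'
from h import *
print(r.tip_reach, r.state())
for n in("top","side"):
    im,d,c=grab(n); cv2.imwrite(f'pics/{n}1.png',im[...,::-1])
a=np.load('top.npz')['im'][120:400,150:430,::-1];b=np.load('side.npz')['im'][60:340,180:460,::-1]
cv2.imwrite('pics/c1.png',cv2.resize(np.hstack([a,b]),(800,400)))
print(rel(431,364.4,55,41.2))
E
```

```text
22.0 {'time': 1.1, 'joint_positions': array([ 6.58943425e-01,  1.33005319e-01,  1.93746491e+00,  1.36486985e-03,
        1.06903406e+00, -6.05738438e-02]), 'joint_vel': array([ 0.02263842, -0.00585717, -0.00851088, -0.00180028, -0.00142633,
       -0.00312681]), 'effort': array([-9.00470875e-01, -4.08572531e+01, -3.32666874e+01, -6.04883605e-02,
        1.96596526e-02, -1.17231524e-03]), 'ee_pos': array([431.13470722, 365.86289061, 161.06134255]), 'tool_rot': array([-1.29807627, -2.86078109, -0.00377895]), 'wrist_force': array([0.30885403, 1.19649723, 0.61931871]), 'wrist_torque': array([ 0.06460929, -0.06305469, -0.0194936 ]), 'grasp_force': 0.0, 'width': 0.7505819964053315}
(array([-0.003 , -0.0028,  0.1773]), array([ 0.0036, -0.001 ,  0.0019]))
```

View pics/c1.png

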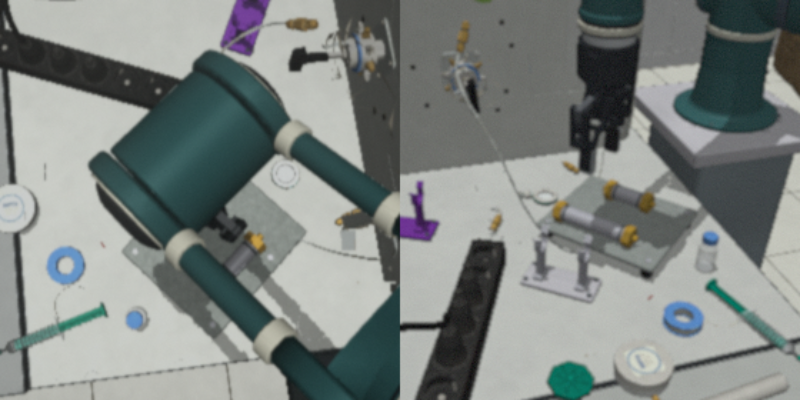

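The arm clears the wall, and the gripper is above the long trap (about (590,215) in the right half). Next I descend and grip.

Call:
drive_tool(targets="0.5 -0.002 -0.002 0.06 0.003 0 0; 0.5 -0.002 -0.002 0.12 0.003 0 0; 0.5 -0.002 -0.002 0.16 0.003 0 0; 0.5 -0.002 -0.002 0.185 0.003 0 0; 0.5 -0.002 -0.002 0.185 0.003 0 0; 0.5 -0.002 -0.002 0.185 0.003 0 0; 0.5 -0.002 -0.002 0.185 0.003 0 0")

```text
time: 1.9
ee_pos: [432.5, 365.0, 51.8]
tool_rot: [1.297, 2.86, 0.004]
wrist_force: [0.3, 0.1, -0.3]
width: 0.75
grasp_force: 0.0
```

```bash
python3 - <<'E'
from h import *
print(rel(431,364.4,50,41.2),r.state()['ee_pos'])
im,d,c=grab("side"); cv2.imwrite('pics/c2.png',cv2.resize(im[120:270,240:430,::-1],(760,600)))
E
```

```text
(array([ 0.0009, -0.0026,  0.0029]), array([ 0.0037, -0.0004,  0.0005])) [432.54853008 365.00842537  51.7563806 ]
```

View pics/c2.png

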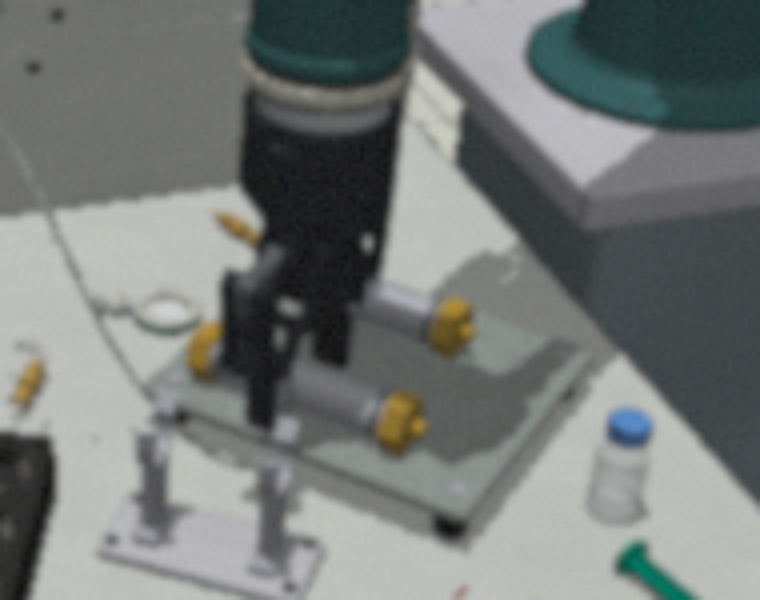

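The fingers straddle the trap mid-body, with the tips at (262,420) and (335,362) and the trap centre near (305,385). Now I close.

Call:
drive_tool(targets="0 0 -0.002 0.001 0 0 0; -0.5 0 -0.002 0.001 0 0 0; -1 0 -0.002 0.001 0 0 0; -1 0 -0.002 0.001 0 0 0; -1 0 -0.002 0.001 0 0 0; -1 0 -0.002 0.001 0 0 0; -1 0 -0.002 0.001 0 0 0; -1 0 -0.002 0.001 0 0 0; -1 0 -0.002 0.001 0 0 0; -1 0 -0.002 0.001 0 0 0")

```text
time: 2.95
ee_pos: [430.9, 363.1, 50.0]
tool_rot: [-1.298, -2.861, -0.001]
wrist_force: [-1.6, -1.7, 5.7]
width: 0.256
grasp_force: 58.9
```

```bash
python3 - <<'E'
from h import *
s=r.state();print(s['ee_pos'],s['width'],s['grasp_force'],s['wrist_force']); print(rel(501.5,433.8,150,52.8))
E
```

```text
[430.85134322 363.06876116  50.03351905] 0.25614333519879584 58.884649872779846 [-1.63643421 -1.73457668  5.68131941]
(array([ 0.0113,  0.1663, -0.1666]), array([ 0.0003, -0.0005, -0.2581]))
```

Call:
drive_tool(targets="-1 0 0 -0.03 0 0 0; -1 0 0 -0.08 0 0 0; -1 0 0.02 -0.13 0 0 -0.05; -1 0.005 0.08 -0.1666 0 0 -0.13; -1 0.0113 0.14 -0.1666 0 0 -0.2; -1 0.0113 0.166 -0.1666 0 0 -0.258; -1 0.0113 0.166 -0.1666 0 0 -0.258; -1 0.0113 0.166 -0.1666 0 0 -0.258; -1 0.0113 0.166 -0.1666 0 0 -0.258; -1 0.0113 0.166 -0.1666 0 0 -0.258; -1 0.0113 0.166 -0.1666 0 0 -0.258")

```text
time: 4.05
ee_pos: [500.5, 433.0, 149.1]
tool_rot: [-1.002, -2.976, 0.001]
wrist_force: [0.4, -0.2, -1.0]
width: 0.253
grasp_force: 59.2
```

```bash
python3 - <<'E'
from h import *
s=r.state();print(s['ee_pos'],s['width'],s['grasp_force'],s['wrist_force'])
im,d,c=grab("side"); cv2.imwrite('pics/c3.png',cv2.resize(im[110:280,210:400,::-1],(671,600)))
P=cloud(d,c); hsv=cv2.cvtColor(im,cv2.COLOR_RGB2HSV)
m=(d>0)&(P[...,2]>105)&(P[...,2]<165)&(abs(P[...,0]-501)<90)&(abs(P[...,1]-434)<90)&(hsv[...,1]>110)&(hsv[...,0]>12)&(hsv[...,0]<32)
k,L,st,ce=cv2.connectedComponentsWithStats(m.astype(np.uint8))
for i in range(1,k):
    if st[i,4]>8: q=P[L==i]; print(st[i,4],ce[i].round(),q.mean(0).round(1),q.min(0).round(),q.max(0).round())
print(rel(501.5,433.8,82,52.8))
E
```

```text
[500.4686482  432.98490588 149.05396203] 0.25293230192515054 59.24667835235596 [ 0.40743385 -0.17343856 -0.961811  ]
82 [265. 192.] [550.4 406.4 146.2] [539. 394. 131.] [556. 414. 154.]
148 [327. 206.] [458.7 474.  144.9] [447. 457. 127.] [469. 483. 155.]
(array([-0.0005,  0.0018,  0.1119]), array([-0.0009, -0.0008, -0.0002]))
```

View pics/c3.png

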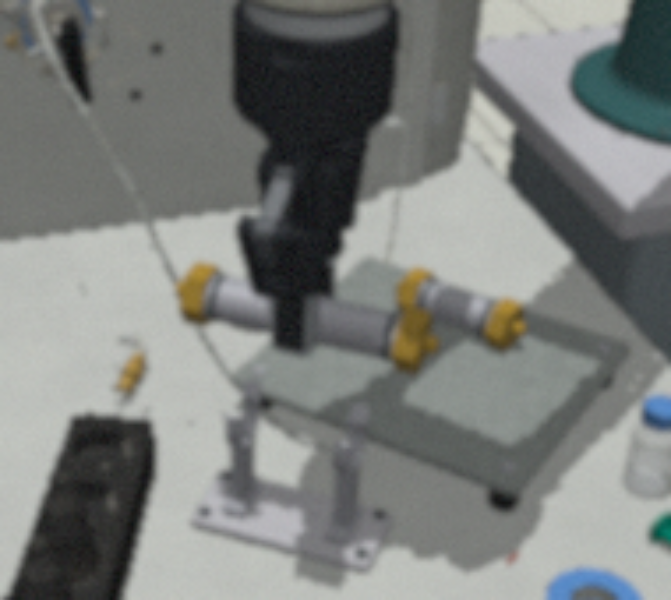

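The trap is held level and centred above the aluminium clips, with its nuts at (200,292) and (410,340). I go down to the lips first, then press in steps.

Call:
drive_tool(targets="-1 -0.0005 0.0018 0.04 0 0 0; -1 -0.0005 0.0018 0.07 0 0 0; -1 -0.0005 0.0018 0.08 0 0 0; -1 -0.0005 0.0018 0.08 0 0 0; -1 -0.0005 0.0018 0.08 0 0 0; -1 -0.0005 0.0018 0.08 0 0 0; -1 -0.0005 0.0018 0.08 0 0 0")

```text
time: 4.8
ee_pos: [502.6, 434.8, 102.5]
tool_rot: [1.002, 2.977, 0.003]
wrist_force: [-0.1, -0.8, -1.0]
width: 0.253
grasp_force: 59.3
```

```bash
python3 - <<'E'
from h import *
s=r.state();print(s['ee_pos'],s['wrist_force'],s['wrist_torque'])
print(rel(501.5,433.8,75,52.8))
im,d,c=grab("side"); cv2.imwrite('pics/c4.png',cv2.resize(im[165:285,230:370,::-1],(700,600)))
E
```

```text
[502.58556801 434.81536892 102.5452671 ] [-0.09017797 -0.75381115 -0.99998937] [0.00390954 0.03570899 0.00111595]
(array([ 0.0004, -0.0025,  0.0459]), array([ 0.0022, -0.    ,  0.    ]))
```

View pics/c4.png

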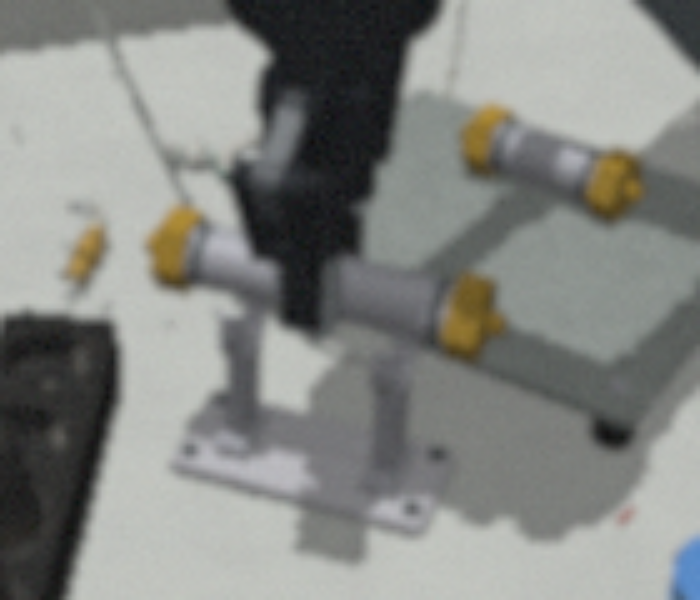

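The trap is just above both clips (245,310) and (388,350), roughly midway between the nuts (178,245) and (468,315). I press down.

Call:
drive_tool(targets="-1 0 -0.0015 0.01 0 0 0; -1 0 -0.002 0.018 0 0 0; -1 0 -0.002 0.025 0 0 0; -1 0 -0.002 0.03 0 0 0; -1 0 -0.002 0.03 0 0 0; -1 0 -0.002 0.03 0 0 0")

```text
time: 5.45
ee_pos: [501.4, 433.4, 83.3]
tool_rot: [-1.002, -2.977, -0.0]
wrist_force: [0.0, -0.8, 1.9]
width: 0.259
grasp_force: 59.5
```

Call:
drive_tool(targets="-1 0 0 0.004 0 0 0; -1 0 0 0.008 0 0 0; -1 0 0 0.012 0 0 0; -1 0 0 0.014 0 0 0; -1 0 0 0.014 0 0 0; -1 0 0 0.014 0 0 0")

```text
time: 6.05
ee_pos: [501.0, 433.3, 75.0]
tool_rot: [-1.002, -2.977, 0.001]
wrist_force: [-1.3, -1.5, 5.7]
width: 0.255
grasp_force: 60.1
```

Call:
drive_tool(targets="-1 0 0 0.002 0 0 0; -1 0 0 0.004 0 0 0; -1 0 0 0.004 0 0 0; -1 0 0 0.004 0 0 0")

```text
time: 6.45
ee_pos: [501.1, 433.3, 74.9]
tool_rot: [-1.002, -2.977, 0.001]
wrist_force: [-6.4, -4.3, 15.3]
width: 0.255
grasp_force: 61.2
```

It bottomed out at the expected height and the force rose to 15 N, so it is seated. I relax, release and retreat straight up.

Call:
drive_tool(targets="-1 0 0 -0.003 0 0 0; -1 0 0 -0.003 0 0 0; -0.3 0 0 -0.003 0 0 0; 0.3 0 0 -0.003 0 0 0; 0.5 0 0 -0.003 0 0 0; 0.5 0 0 -0.003 0 0 0; 0.5 0 0 -0.003 0 0 0; 0.5 0 0 -0.003 0 0 0; 0.5 0 0 -0.03 0 0 0; 0.5 0 0 -0.08 0 0 0; 0.5 0 0 -0.14 0 0 0; 0.5 0 0 -0.2 0 0 0; 0.5 0 0 -0.2 0 0 0; 0.5 0 0 -0.2 0 0 0; 0.5 0 0 -0.2 0 0 0")

```text
time: 7.95
ee_pos: [500.7, 432.9, 192.0]
tool_rot: [-1.002, -2.976, 0.002]
wrist_force: [0.1, 0.0, -0.2]
width: 0.751
grasp_force: 0.0
```

```bash
python3 - <<'E'
from h import *
s=r.state();print(s['time'],s['ee_pos'],s['wrist_force'],s['width'])
im,d,c=grab("side"); cv2.imwrite('pics/c5.png',cv2.resize(im[165:285,230:370,::-1],(700,600)))
P=cloud(d,c); hsv=cv2.cvtColor(im,cv2.COLOR_RGB2HSV)
m=(d>0)&(P[...,2]>45)&(P[...,2]<90)&(abs(P[...,0]-501)<90)&(abs(P[...,1]-434)<90)&(hsv[...,1]>110)&(hsv[...,0]>12)&(hsv[...,0]<32)
k,L,st,ce=cv2.connectedComponentsWithStats(m.astype(np.uint8))
for i in range(1,k):
    if st[i,4]>8: q=P[L==i]; print(st[i,4],ce[i].round(),q.mean(0).round(1),q.min(0).round(),q.max(0).round())
E
```

```text
7.95 [500.72350821 432.89178403 192.03861575] [ 0.12391092  0.01621208 -0.19745295] 0.7509902960732168
73 [265. 225.] [550.9 406.4  72.5] [540. 394.  58.] [557. 415.  81.]
125 [323. 239.] [459.1 474.5  71.6] [448. 462.  55.] [469. 483.  81.]
```

View pics/c5.png

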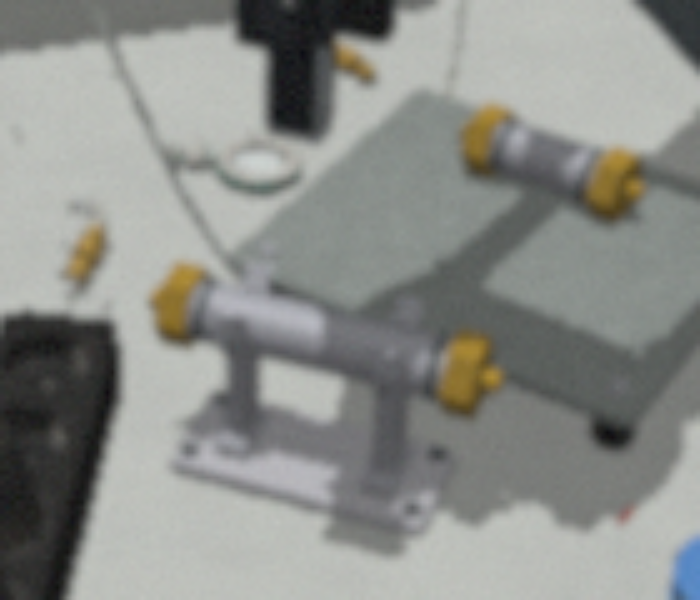

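The trap lies level in both clips, with its nuts at (180,302) and (468,372), the clips near the middle and the gripper clear. I hand the job in.

```bash
python3 -c "
from bench import r
print(r.job_done())"
```

```text
the job is handed in; nothing more can be done
None
```

The long gas trap is snapped fully home in both clips of the aluminium stand, with the clips about midway between its nuts; it is released, the gripper is clear, and the job was handed in at about 8 s.

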